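Fit the locating pins and hold the offset arm ready over its mounting block

TASK

Drop one of the two loose steel locating pins into each of the two bores of the mounting block, shank down, until its shoulder rests on the block, and let go of it. Then pick up the offset arm (the bar with the heavy head at one end) by its balance point, between the two scribed lines, and hold it level and still about 5 cm above the pin tips, in line with the block, with each of its two holes straight above a pin and its heavy head above the block's cradle. Finish while still holding the arm there, touching neither pins nor block, and leave the vials and the plain bar where they are.

Things in the scene. Friction and masses are not known exactly. Their poses are not given: they have to be found in the camera images.
- mount: Bare aluminium mounting block, fixed to the worktop, 250 mm long along its y, 60 mm wide. Origin on the worktop under the middle of its length. From y = -125 to +25 mm it is 40 mm high with two bores; then a 12 mm low step; at the +y end (y = 76 to 123 mm) the cradle: a pedestal 57 mm high between two thin dark cheeks 70 mm high.
- bore_far (a point): Centre of the mouth of the bore farther from the cradle, on the block's 40 mm high top face (at y = -97.5 mm of the block). 23 mm in diameter with a chamfered rim, 32 mm deep, vertical.
- bore_near (a point): Centre of the mouth of the bore nearer the cradle, the same in size (at y = -2.5 mm of the block, 95 mm from the other).
- pin_1_center (a point): Middle of a loose stepped steel locating pin, 120 g, standing upright, 38 mm above its foot. 76 mm high: 20 mm dia. shank 30 mm long, 30 mm dia. head 34 mm long (grasp its upper half, so that the fingertips clear the block), 10 mm dia. nose 12 mm long on top. Seated, the head's shoulder rests on the block and this point is 8 mm above the bore's mouth.
- pin_2_center (a point): The same point of the other, identical locating pin. Either pin may go into either bore.
- beam_balance (a point): Balance point of the loose offset arm, mid-height of its bar, 25 mm above the worktop as it lies flat. Bar of aluminium 24 mm wide, 18 high (underside 16 mm up), 200 long along y; dark 44 mm cubic clamp head at the +y end, small foot at the -y end. The point is 40 mm from the head's face, between two dark scribed lines 26 mm apart. About 0.45 kg (+-30 %). y towards the head, z up.
- beam_hole_far (a point): Hole through the bar near its foot end, 13 mm in diameter; the point is on the bar's underside, 135 mm from the balance point. Belongs above bore_far.
- beam_hole_near (a point): The other hole through the bar, 95 mm from the first and 40 mm from the balance point (on the foot side of it); the point is on the bar's underside. Belongs above bore_near.
- beam: The offset arm itself; its origin lies in the plane of its undersides (25 mm below the balance point), 37.5 mm from the balance point towards the foot end. When it is held in place this origin is straight above the origin of the mounting block and their axes agree.
- pin_1: The first pin; origin at the middle of its foot, z up the pin.
- pin_2: The second pin; origin at the middle of its foot, z up the pin.
- vial_a: Bystander: small glass vial with cap, 23 mm in diameter, 50 mm high, standing between the pins; origin under its foot.
- vial_b: Bystander: another such vial, farther back; origin under its foot.
- plain_bar: Bystander: plain aluminium rail offcut 180 x 24 x 18 mm without a head, lying at the back; origin under its middle.
Things that resemble listed ones, but are neither listed nor needed, are in the scene too. What is shaped like the pin_2 but red is not meant.

How it is judged (in metres and radians):
On the way, in this order (a step that is already met when the one before it is completed fails the run):
1. both pins seated in the two bores, one in each, and released, with the arm still lying on the worktop ((((horizontal distance between pin_1 and bore_far below 0.004 m and z of pin_1 in the frame of bore_far below -0.026 m and angle between pin_1's own z axis and vertical below 0.06 rad) and (horizontal distance between pin_2 and bore_near below 0.004 m and z of pin_2 in the frame of bore_near below -0.026 m and angle between pin_2's own z axis and vertical below 0.06 rad)) or ((horizontal distance between pin_2 and bore_far below 0.004 m and z of pin_2 in the frame of bore_far below -0.026 m and angle between pin_2's own z axis and vertical below 0.06 rad) and (horizontal distance between pin_1 and bore_near below 0.004 m and z of pin_1 in the frame of bore_near below -0.026 m and angle between pin_1's own z axis and vertical below 0.06 rad))) and contact force between the fingers and pin_1 below 0.2 N and contact force between the fingers and pin_2 below 0.2 N and height (world z) of beam_balance below 0.035 m), for 0.2 s.
2. the arm lifted clear of the worktop, gripped within 18 mm of its balance point (y of the grasp point in the frame of beam_balance between -0.018 and 0.018 m and contact force between the fingers and beam above 2 N and height (world z) of beam_balance above 0.07 m), for 0.2 s.
At the end, for the whole second after the job is handed in: A pin seated upright in each bore (26 mm deep, 4 mm off axis), released. Arm gripped within 18 mm of its balance point, still, level within 0.07 rad, each hole within 12 mm of its bore's axis, head over the cradle, 20 to 100 mm above the pin tips. Robot and arm touch neither pins nor block ((((horizontal distance between pin_1 and bore_far below 0.004 m and z of pin_1 in the frame of bore_far below -0.026 m and angle between pin_1's own z axis and vertical below 0.06 rad) and (horizontal distance between pin_2 and bore_near below 0.004 m and z of pin_2 in the frame of bore_near below -0.026 m and angle between pin_2's own z axis and vertical below 0.06 rad)) or ((horizontal distance between pin_2 and bore_far below 0.004 m and z of pin_2 in the frame of bore_far below -0.026 m and angle between pin_2's own z axis and vertical below 0.06 rad) and (horizontal distance between pin_1 and bore_near below 0.004 m and z of pin_1 in the frame of bore_near below -0.026 m and angle between pin_1's own z axis and vertical below 0.06 rad))) and y of the grasp point in the frame of beam_balance between -0.018 and 0.018 m and contact force between the fingers and beam above 2 N and angle between beam's own z axis and vertical below 0.07 rad and horizontal distance between beam_hole_far and bore_far below 0.012 m and horizontal distance between beam_hole_near and bore_near below 0.012 m and height (world z) of beam_balance between 0.115 and 0.195 m and linear speed of beam below 0.03 m/s and angular speed of beam below 0.15 rad/s and contact force between beam and mount below 0.1 N and contact force between beam and pin_1 below 0.1 N and contact force between beam and pin_2 below 0.1 N and contact force between each of the fingers, the arm and mount below 0.2 N and contact force between each of the fingers, the arm and pin_1 below 0.2 N and contact force between each of the fingers, the arm and pin_2 below 0.2 N); the arm keeps its last pose, push and grip.
It fails at once if a vial or the plain bar is pushed more than 25 mm from its place (distance of any of vial_a, vial_b, plain_bar from where it was at the start of the episode above 0.025 m).
It also fails if it takes over 72 s, if anything falls off the work surface, if the arm or the gripper's body presses on something with over 40 N, if the wrist force passes 120 N, or if a joint passes its speed limit or range.

ROBOT

A 6-joint arm with a two-finger parallel gripper is mounted at the origin on a cart in front of the work surface, level with it; the furniture and walls round the work are solid. World frame = base frame: x ahead of the robot, y to its left, z up, the work surface at z = 0. Lengths are in mm, angles in rad, forces in N, time in s.
With the tool pointing down it reaches from about 350 to 875 mm from the base axis. Payload 4.2 kg.
Tool frame: the origin (TCP) lies midway between the tips of the shut fingers; the grasp point (between the pads) lies 19 mm behind it (arm.grip_point_offset is the distance from the TCP to the grasp point, in mm); y points along the fingers, z is the direction in which the jaws open and shut, and the axes are right-handed (so a half turn about y gives the same grasp; the last joint's range is limited). The gripper opens to 85 mm and grips with 20 to 120 N. Pads are 22 mm wide; open, the fingers measure 114 mm over their backs; the gripper's body (76 mm by 85 mm) begins 54 mm behind the grasp point. The pads swing forward as they close: fully open they stand 13 mm farther back than shut.
Start: joints at [1.446, 0.385, 0.008, 0, -1.194, -0.259], TCP at [233.996, 579.521, 231.312] pointing down, gripper open.
Joint ranges: [-3.14, 3.14], [-1.21, 2.06], [-1.07, 1.41], [-3.16, 2.05], [-2.99, -0.16], [-3.1, 3.1]. Speed limits (rad/s): [2.79, 2.79, 3.14, 3.14, 3.14, 3.14].

INTERFACE

Orientations are given as a unit quaternion [x, y, z, w].
In Python, from bench import arm, optics, job_done, spotter gives the robot as it stands.
- The arm moves only by the tool jog_arm, never from a script. Its arguments are lists of equal length, an entry for each row: "translation": the shift along the tool's x, y, z in units of 50 mm (1.0 is 50 mm), a list of three; "rot": the turn, a rotation vector about the tool's x, y, z in units of 8 degrees (1.0 is 8 degrees), a list of three; "gripper": the opening, from 0 (shut) to 1 (fully open). A call has 1 to 20 rows; each row is the pose to reach, as a shift and turn from the pose measured when the call began, along the tool's axes at that moment; what a row does not reach only later rows make up. A row lasts 1/10 s, in which the tool goes at most 50 mm and 8.59 degrees, less where a joint would pass 70% of its speed; a pose out of reach is approached as far as the arm can. A call with a gripper value outside its range is refused whole. The fingers move at their own pace and stop on an object; the grip force is fixed at half the most. Time passes only in rows, so rows that repeat a pose let the fingers close. It gives the time, the measured TCP pose, the force and the opening at its end, in the units of the state.
- arm.read_state(): the state, without advancing time (a new reading comes with each control period).
- optics.get_image(name): name is "side" or "top"; returns a dict with "frame" (480x640x3 uint8, red, green, blue), "mtx" (3x3 intrinsics, pixels), "xyz" and "attitude" of the camera in the world. Camera axes: x right, y down, z forward; pixel columns grow to the right and rows downward; lengths in mm; the calibration is good to about 2 mm. A picture is of the moment at which its call begins. There is no depth.
- job_done(): hands the job in, once; it reports no verdict.
Trained networks look in the newest picture that a camera, given by its name, has taken for a name from the list of things; names that differ only in an ending like _2 or _b are one class to them, and where a whole thing is asked for, a point or a joint stands for the part that bears it (a point fixed in the world has none). Each returns a list of dicts, best first, with "score" (0 to 1); they miss things now and then, are a little off and sometimes report something else, mostly with a low value. They report only what shows in the picture. A call takes as long as a camera call. They do not tell look-alikes from the thing itself.
- spotter.look_for(camera, thing): "centre" ([x, y, z] in mm, in the coordinates of the camera as it stood for that picture, good to about 4 mm: the middle of the surface that is visible of it).
The state is a dict: "clock": time; "joints": joint angles; "joint_vel": joint speeds; "joint_efforts": joint torques, N m; "position": TCP position; "ee_rot": TCP orientation; "contact_force": force on the tool from outside, world axes, zero at the start; "wrist_torque": the same for the moment, N m; "gripper_width": finger opening in mm.
Only numpy, scipy, OpenCV 4.12 (cv2) and the standard library are available. Lean on these libraries where they do the work, as an engineer would, in place of code of your own. Each camera call takes 0.05 s, during which the arm holds its last target. There are 200 camera calls.

## Working session

There is one attempt and no reset: what is moved stays moved. The work goes in short steps, Python scripts to look and compute and a tool call to move; the robot and the scene stay as the last step left them, time stands still between calls to the robot, and variables do not carry over. Pictures are saved under pics/ and viewed, about 8 in all and at most 12, crops included, and the job is handed in when it is done.

Besides the shell and the picture viewer there is one more tool, called after "Call:" as name(argument=value, ...), one argument or row to a line, values as JSON. jog_arm: Moves the arm, as the interface text tells. Its arguments: {"type":"object","properties":{"translation":{"type":"array"},"rot":{"type":"array"},"gripper":{"type":"array"}},"required":["translation","rot","gripper"]}

```bash
mkdir -p pics; ls; cat > h.py <<'E'
import numpy as np, cv2
from scipy.spatial.transform import Rotation as R
from bench import arm, optics, job_done, spotter
def shot(n,save=None):
    im=optics.get_image(n)
    if save: cv2.imwrite('pics/'+save,im['frame'][:,:,::-1])
    return im
def att(im):
    a=np.array(im['attitude'],float)
    return R.from_quat(a).as_matrix() if a.size==4 else a.reshape(3,3)
def ray(im,u,v,z):
    d=att(im)@np.linalg.inv(np.array(im['mtx']))@np.array([u,v,1.]); c=np.array(im['xyz'])
    return c+d*(z-c[2])/d[2]
def proj(im,p):
    q=np.array(im['mtx'])@(att(im).T@(np.array(p,float)-np.array(im['xyz']))); return q[:2]/q[2]
def state():
    s=arm.read_state(); return s
E
python3 - <<'E'
from h import *
for n in ('top','side'):
    im=shot(n,n+'0.png'); print(n,im['xyz'],im['attitude'],im['mtx'])
    for t in ['mount','bore_far','bore_near','pin_1_center','beam_balance','beam_hole_far','beam_hole_near','beam','vial_a','plain_bar']:
        for r in spotter.look_for(n,t): print(t,round(r['score'],2),np.round(np.array(im['xyz'])+att(im)@np.array(r['centre'])))
s=state();print(s['clock'],s['position'],s['ee_rot'],s['gripper_width'],R.from_quat(s['ee_rot']).as_matrix().round(3))
E
```

```text
pics
top [ 425.89515006  -32.99844221 1229.34549115] [ 0.71047034 -0.69905481  0.05446239 -0.05990094] [[582.11342536   0.         316.92432649]
 [  0.         582.11342536 237.92530382]
 [  0.           0.           1.        ]]
mount 0.66 [467. 184.  37.]
bore_far 0.88 [468. 187.  41.]
bore_near 0.64 [463. 183.  40.]
pin_1_center 0.69 [ 663. -131.   67.]
beam_balance 0.61 [ 499. -162.   36.]
beam_hole_far 0.62 [ 496. -163.   34.]
beam_hole_near 0.86 [ 493. -158.   33.]
beam_hole_near 0.25 [755. 148.  19.]
beam 0.97 [ 494. -160.   34.]
beam 0.33 [651. 122.  65.]
vial_a 0.68 [655.  -2.  50.]
vial_a 0.58 [752. -62.  43.]
plain_bar 0.9 [756. 147.  20.]
side [410.40988175 752.83885058 810.10160451] [-0.14294581  0.90523303 -0.39666667  0.05268029] [[536.36016367   0.         320.86529106]
 [  0.         536.36016367 242.65841286]
 [  0.           0.           1.        ]]
bore_far 0.69 [466. 201.  40.]
bore_near 0.88 [465. 206.  39.]
bore_near 0.45 [ 665. -124.   57.]
pin_1_center 0.5 [ 661. -123.   57.]
beam_balance 0.86 [ 495. -123.   34.]
beam_hole_far 0.96 [ 499. -126.   35.]
beam 0.67 [ 495. -120.   34.]
vial_a 0.62 [649.  10.  30.]
vial_a 0.61 [758. -50.  24.]
vial_a 0.57 [467. 206.  39.]
plain_bar 0.63 [720. 157.  18.]
1.1 [233.99976874 579.50687197 231.31520592] [-0.13486962 -0.69412228  0.69412607  0.13488305] 85.22703411499357 [[-0.927 -0.    -0.374]
 [ 0.374 -0.    -0.927]
 [ 0.    -1.     0.   ]]
```

View pics/top0.png

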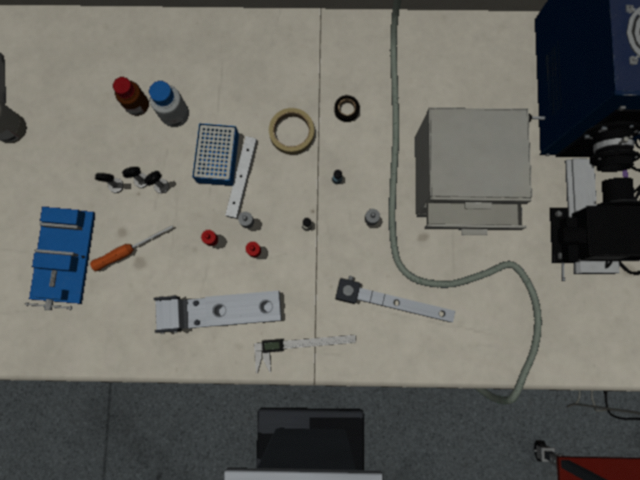

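View pics/side0.png

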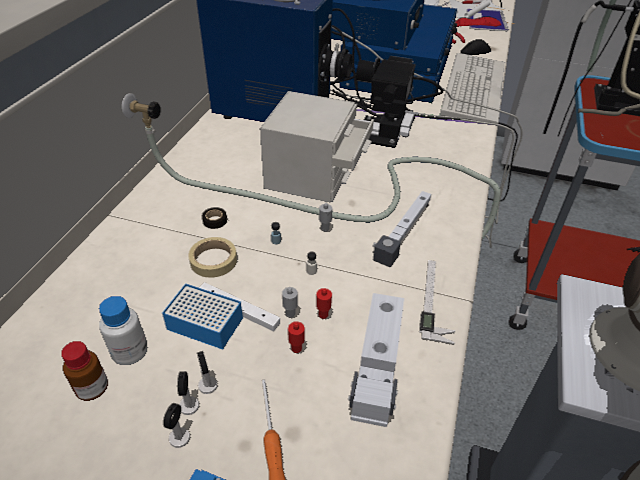

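The top view shows the grey pins at (247,220) and (373,217), with the red look-alikes at (210,238) and (254,250). The bores are near (220,310) and (266,307), with the cradle on the left at (170,313). The beam head is at (348,290) and its holes at (396,302) and (445,314). The side view agrees. I'll zoom in on a montage for precise pixels.

```bash
python3 - <<'E'
import cv2,numpy as np
t=cv2.imread('pics/top0.png');s=cv2.imread('pics/side0.png')
def c(im,x,y,w,h,k=5):
    o=cv2.resize(im[y:y+h,x:x+w],None,fx=k,fy=k,interpolation=cv2.INTER_CUBIC)
    for i in range(0,w,10): cv2.line(o,(i*k,0),(i*k,6 if i%50 else 12),(0,0,255),1); 
    for i in range(0,h,10): cv2.line(o,(0,i*k),(6,i*k),(0,0,255),1)
    cv2.putText(o,f'{x},{y}',(8,22),0,.5,(255,0,0),1); return o
C=np.zeros((600,800,3),np.uint8)
def put(o,x,y): C[y:y+o.shape[0],x:x+o.shape[1]]=o
put(c(t,150,284,140,54),0,0)
put(c(t,330,270,140,56),0,275)
put(c(t,230,205,30,30),700-50+0,0) if 0 else put(c(t,234,208,20,26),700,0)
put(c(t,362,206,20,26),700,135)
put(c(s,278,280,24,40),0,556-0) if 0 else None
put(c(s,275,282,28,40,3),705,270)
put(c(s,312,197,28,36,3),705,395)
cv2.imwrite('pics/m1.png',C)
E
```

```text
(no output)
```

View pics/m1.png

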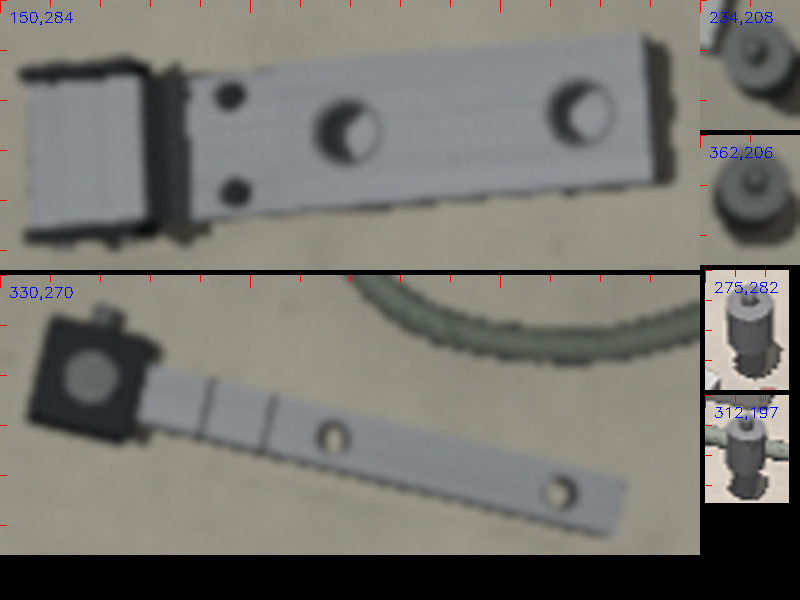

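The montage gives precise pixels: bore near (219.6,310.4) and far (266,306.4); scribed-line midpoint (377.5,298.3); holes (396.6,302.6) and (442.2,313.4); pin noses (245.4,218) and (372.8,215.4).

```bash
python3 - <<'E'
from h import *
t=shot('top');s=shot('side')
P={}
for n,u,v,z in [('bn',219.6,310.4,40),('bf',266,306.4,40),('bal',377.5,298.3,34),('hn',396.6,302.6,34),('hf',442.2,313.4,34),('p1',245.4,218,76),('p2',372.8,215.4,76)]:
    P[n]=ray(t,u-.4,v-.4,z); print(n,P[n].round(1), 'side px',proj(s,P[n]).round(1))
print('sideP',ray(s,289.7,292.3,76).round(1),ray(s,325.7,206.7,76).round(1))
print('bores',np.linalg.norm(P['bn']-P['bf']),'holes',np.linalg.norm(P['hn']-P['hf']),'bal-hn',np.linalg.norm(P['bal']-P['hn']))
for a,b in(('bf','bn'),('hf','hn')):
    d=P[b]-P[a];print(np.degrees(np.arctan2(d[1],d[0])))
# side crop
im=s['frame'][:,:,::-1]
def c(x,y,w,h,k):return cv2.resize(im[y:y+h,x:x+w],None,fx=k,fy=k,interpolation=cv2.INTER_CUBIC)
cv2.imwrite('pics/m2.png',np.hstack([c(345,290,60,70,6),c(375,195,60,70,6)]))
for q in ((234,580,231),(234,580,400)): print(proj(t,q),proj(s,q))
E
```

```text
bn [468.6 173.8  40. ] side px [380.4 344.4]
bf [478.3  79.8  40. ] side px [386.5 304.3]
bal [ 498.7 -147.3   34. ] side px [399.3 228.9]
hn [ 490.6 -186.2   34. ] side px [406.3 218.8]
hf [ 470.3 -278.8   34. ] side px [422.2 196.5]
p1 [653.5 123.5  76. ] side px [290.6 285.9]
p2 [ 662.9 -133.7   76. ] side px [326.6 202.5]
sideP [649.8 139.   76. ] [ 660.4 -119.3   76. ]
bores 94.53947626773166 holes 94.80496266844315 bal-hn 39.810364872162175
95.84323426922
77.59808666740939
[-52.87621066 444.6540339 ] [556.03991709 636.79421653]
[-131.43694265  468.12647525] [634.86774186 578.51075974]
```

View pics/m2.png

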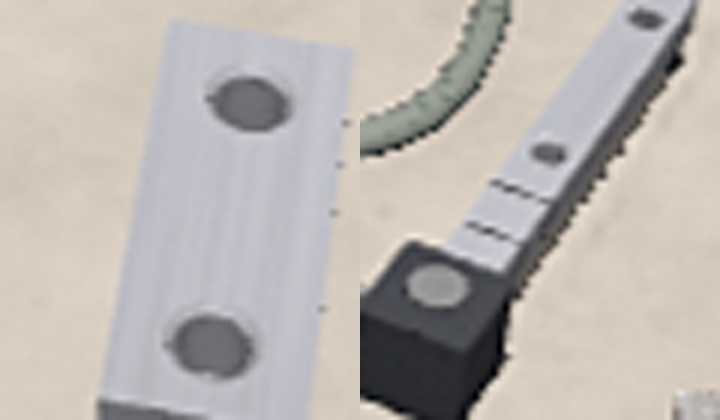

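```bash
cat >> h.py <<'E'
def go(x,y,z,yaw=None):
    """print tool-frame shift (50mm units) to a world TCP; yaw = wanted jaw-axis angle (deg, mod 180)"""
    s=state(); M=R.from_quat(s['ee_rot']).as_matrix(); d=M.T@(np.array([x,y,z])-s['position'])/50
    cur=np.degrees(np.arctan2(M[1,2],M[0,2])); o=''
    Rd=np.column_stack([[0,0,0],[0,0,-1],[0,0,0]]).astype(float)
    a=np.radians(cur if yaw is None else cur+((yaw-cur+90)%180-90)); zc=np.array([np.cos(a),np.sin(a),0]); Rd[:,2]=zc; Rd[:,1]=[0,0,-1]; Rd[:,0]=np.cross(Rd[:,1],zc)
    rv=R.from_matrix(M.T@Rd).as_rotvec(degrees=True)/8
    print('t',round(s['clock'],2),'pos',np.round(s['position'],1),'jawdeg',round(cur,1),'w',round(s['gripper_width'],1),'shift',d.round(3),'rot',rv.round(3),'j6',round(s['joints'][5],2))
E
python3 - <<'E'
from h import *
s=shot('side')
print(ray(s,385.9,306.8,40).round(1),ray(s,379.9,347.1,40).round(1))
go(662,-131,130); print(arm.grip_point_offset)
E
```

```text
[478.   86.2  40. ] [468.2 179.7  40. ]
t 1.25 pos [234.  579.5 231.3] jawdeg -112.0 w 85.7 shift [-13.258   2.026   9.972] rot [-0.  0. -0.] j6 -0.26
18.700000000000003
```

Call:
jog_arm(
  translation=[
    [-13.26, 2.0, 9.97],
    [-13.26, 2.0, 9.97],
    [-13.26, 2.0, 9.97],
    [-13.26, 2.0, 9.97],
    [-13.26, 2.0, 9.97],
    [-13.26, 2.0, 9.97],
    [-13.26, 2.0, 9.97],
    [-13.26, 2.0, 9.97],
    [-13.26, 2.0, 9.97],
    [-13.26, 2.0, 9.97],
    [-13.26, 2.0, 9.97],
    [-13.26, 2.0, 9.97],
    [-13.26, 2.0, 9.97],
    [-13.26, 2.0, 9.97],
    [-13.26, 2.0, 9.97],
    [-13.26, 2.0, 9.97],
    [-13.26, 2.0, 9.97],
    [-13.26, 2.0, 9.97],
    [-13.26, 2.0, 9.97],
    [-13.26, 2.0, 9.97],
  ],
  rot=[
    [0, 0, 0],
    [0, 0, 0],
    [0, 0, 0],
    [0, 0, 0],
    [0, 0, 0],
    [0, 0, 0],
    [0, 0, 0],
    [0, 0, 0],
    [0, 0, 0],
    [0, 0, 0],
    [0, 0, 0],
    [0, 0, 0],
    [0, 0, 0],
    [0, 0, 0],
    [0, 0, 0],
    [0, 0, 0],
    [0, 0, 0],
    [0, 0, 0],
    [0, 0, 0],
    [0, 0, 0],
  ],
  gripper=[1, 1, 1, 1, 1, 1, 1, 1, 1, 1, 1, 1, 1, 1, 1, 1, 1, 1, 1, 1],
)

```text
clock: 3.25
position: [661.7, -130.1, 131.5]
ee_rot: [0.135, 0.694, -0.694, -0.135]
contact_force: [1.1, 0.5, -0.3]
gripper_width: 85.2
```

```bash
python3 - <<'E'
from h import *
go(662,-131,36)
shot('side','s1.png')
E
```

```text
t 3.25 pos [ 661.7 -130.1  131.5] jawdeg -111.9 w 85.2 shift [-0.012  1.91   0.014] rot [0.    0.    0.002] j6 1.14
```

View pics/s1.png

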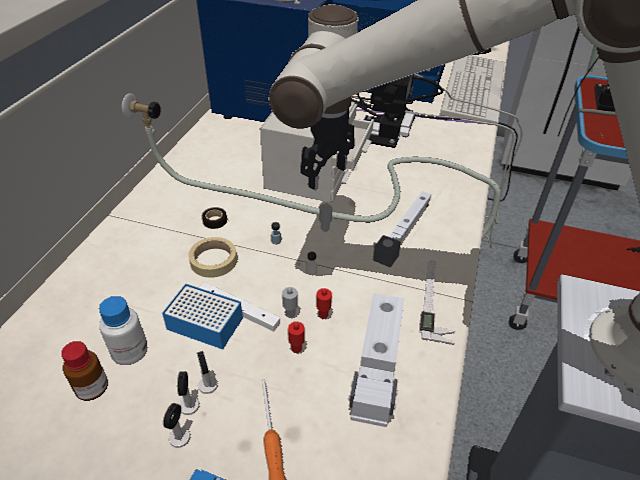

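The gripper sits over the pin at (325,215), clear of the box. Next I descend and close on it.

Call:
jog_arm(
  translation=[
    [0, 0.6, 0.01],
    [0, 1.2, 0.01],
    [0, 1.7, 0.01],
    [0, 1.91, 0.01],
    [0, 1.91, 0.01],
    [0, 1.91, 0.01],
    [0, 1.91, 0.01],
    [0, 1.91, 0.01],
    [0, 1.91, 0.01],
    [0, 1.91, 0.01],
    [0, 1.91, 0.01],
    [0, 1.91, 0.01],
    [0, 1.91, 0.01],
    [0, 1.91, 0.01],
    [0, 1.91, 0.01],
    [0, 1.91, 0.01],
  ],
  rot=[
    [0, 0, 0],
    [0, 0, 0],
    [0, 0, 0],
    [0, 0, 0],
    [0, 0, 0],
    [0, 0, 0],
    [0, 0, 0],
    [0, 0, 0],
    [0, 0, 0],
    [0, 0, 0],
    [0, 0, 0],
    [0, 0, 0],
    [0, 0, 0],
    [0, 0, 0],
    [0, 0, 0],
    [0, 0, 0],
  ],
  gripper=[1, 1, 1, 1, 1, 0, 0, 0, 0, 0, 0, 0, 0, 0, 0, 0],
)

```text
clock: 4.9
position: [662.3, -130.5, 37.6]
ee_rot: [0.135, 0.694, -0.694, -0.134]
contact_force: [-0.8, 0.8, 6.0]
gripper_width: 28.7
```

```bash
python3 - <<'E'
from h import *
go(662,-131,36,158)
E
```

```text
t 4.9 pos [ 662.3 -130.5   37.6] jawdeg -111.9 w 28.7 shift [0.002 0.032 0.012] rot [-9.0000e-03 -1.1236e+01 -1.4000e-02] j6 1.14
```

Call:
jog_arm(
  translation=[
    [0, 0, 0],
    [0, 0, 0],
    [0, 0, 0],
    [0, 0, 0],
    [0, 0, 0],
    [0, 0, 0],
    [0, 0, 0],
    [0, 0, 0],
    [0, 0, 0],
    [0, 0, 0],
    [0, 0, 0],
    [0, 0, 0],
    [0, 0, 0],
    [0, 0, 0],
    [0, 0, 0],
    [0, 0, 0],
    [0, 0, 0],
    [0, 0, 0],
    [0, 0, 0],
    [0, 0, 0],
  ],
  rot=[
    [0, 0, 0],
    [0, 0, 0],
    [0, 11.25, 0],
    [0, 11.25, 0],
    [0, 11.25, 0],
    [0, 11.25, 0],
    [0, 11.25, 0],
    [0, 11.25, 0],
    [0, 11.25, 0],
    [0, 11.25, 0],
    [0, 11.25, 0],
    [0, 11.25, 0],
    [0, 11.25, 0],
    [0, 11.25, 0],
    [0, 11.25, 0],
    [0, 11.25, 0],
    [0, 11.25, 0],
    [0, 11.25, 0],
    [0, 11.25, 0],
    [0, 11.25, 0],
  ],
  gripper=[0.6, 0.6, 0.6, 0.6, 0.6, 0.6, 0.6, 0.6, 0.6, 0.6, 0.6, 0.6, 0.6, 0.6, 0, 0, 0, 0, 0, 0],
)

```text
clock: 6.9
position: [662.4, -130.4, 37.6]
ee_rot: [0.586, 0.397, -0.395, -0.585]
contact_force: [-0.0, 0.3, 0.3]
gripper_width: 28.6
```

```bash
python3 - <<'E'
from h import *
go(478,84,130)
E
```

```text
t 6.9 pos [ 662.4 -130.4   37.6] jawdeg 158.1 w 28.6 shift [ 2.607 -1.858  5.016] rot [0.015 0.    0.004] j6 -0.43
```

Call:
jog_arm(
  translation=[
    [0, -0.4, 0],
    [0, -1.0, 0],
    [0.2, -1.6, 0.4],
    [0.6, -1.9, 1.2],
    [1.0, -1.9, 2.0],
    [1.4, -1.9, 2.8],
    [1.9, -1.9, 3.6],
    [2.3, -1.9, 4.4],
    [2.55, -1.7, 4.9],
    [2.61, -1.4, 5.02],
    [2.61, -1.35, 5.02],
    [2.61, -1.35, 5.02],
    [2.61, -1.35, 5.02],
    [2.61, -1.35, 5.02],
  ],
  rot=[
    [0, 0, 0],
    [0, 0, 0],
    [0, 0, 0],
    [0, 0, 0],
    [0, 0, 0],
    [0, 0, 0],
    [0, 0, 0],
    [0, 0, 0],
    [0, 0, 0],
    [0, 0, 0],
    [0, 0, 0],
    [0, 0, 0],
    [0, 0, 0],
    [0, 0, 0],
  ],
  gripper=[0, 0, 0, 0, 0, 0, 0, 0, 0, 0, 0, 0, 0, 0],
)

```text
clock: 8.3
position: [478.7, 83.8, 105.1]
ee_rot: [0.587, 0.397, -0.395, -0.585]
contact_force: [0.4, 0.2, -1.5]
gripper_width: 28.4
```

```bash
python3 - <<'E'
from h import *
go(478,84,80)
s=shot('side');p=np.array(state()['position'])
print('bore proj side',proj(s,[478,84,40]),'foot proj',proj(s,p-[0,0,37.6]))
im=s['frame'][:,:,::-1];cv2.imwrite('pics/s2.png',cv2.resize(im[220:360,330:440],None,fx=4,fy=4,interpolation=cv2.INTER_CUBIC))
E
```

```text
t 8.3 pos [478.7  83.8 105.1] jawdeg 158.1 w 28.4 shift [-0.003  0.501  0.016] rot [0.02  0.    0.009] j6 -0.89
bore proj side [386.17007119 305.96221876] foot proj [387.37454775 296.11203764]
```

View pics/s2.png

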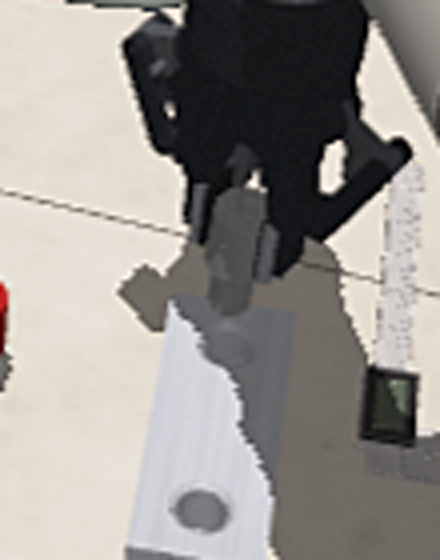

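Call:
jog_arm(
  translation=[
    [0, 0.2, 0.015],
    [0, 0.4, 0.015],
    [0, 0.43, 0.015],
    [0, 0.43, 0.015],
    [0, 0.43, 0.015],
  ],
  rot=[
    [0, 0, 0],
    [0, 0, 0],
    [0, 0, 0],
    [0, 0, 0],
    [0, 0, 0],
  ],
  gripper=[0, 0, 0, 0, 0],
)

```text
clock: 8.85
position: [478.1, 84.1, 83.4]
ee_rot: [0.587, 0.397, -0.395, -0.585]
contact_force: [0.7, 0.3, -0.8]
gripper_width: 28.3
```

```bash
python3 - <<'E'
from h import *
go(478,84,80)
s=shot('side','s3.png');p=np.array(state()['position'])
print('foot proj',proj(s,p-[0,0,37.6]),'p2 nose proj',proj(s,[662.4,-130.4,76]),'shoulder',proj(s,[662.4,-130.4,64]))
im=s['frame'][:,:,::-1];o=cv2.imread('pics/side0.png')
f=lambda a,x,y,w,h:cv2.resize(a[y:y+h,x:x+w],None,fx=10,fy=10,interpolation=cv2.INTER_CUBIC)
g=lambda a:np.clip(a.astype(float)*1.6+20,0,255).astype(np.uint8)
cv2.imwrite('pics/s4.png',np.hstack([g(f(im,365,275,40,50)),f(o,310,195,35,50)]))
E
```

```text
t 8.85 pos [478.1  84.1  83.4] jawdeg 158.1 w 28.3 shift [-0.003  0.069  0.001] rot [0.02  0.    0.007] j6 -0.9
foot proj [386.38509853 303.92179198] p2 nose proj [326.33881272 203.491505  ] shoulder [326.20273214 207.75876004]
```

View pics/s4.png

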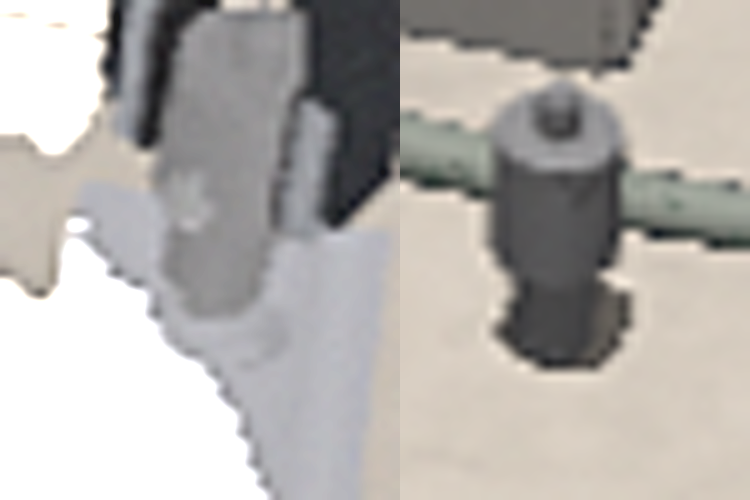

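Side-view check: the foot sits at about (386.3,302.4–303.9) and the bore centre at about (386.3,306.4), so a y shift of about +2 mm is wanted. I'll shift and lower gently to feel for the bore.

Call:
jog_arm(
  translation=[
    [0.037, 0, 0.015],
    [0.037, 0.0, 0.015],
    [0.037, 0.06, 0.015],
    [0.037, 0.12, 0.015],
    [0.037, 0.16, 0.015],
    [0.037, 0.2, 0.015],
    [0.037, 0.2, 0.015],
  ],
  rot=[
    [0, 0, 0],
    [0, 0, 0],
    [0, 0, 0],
    [0, 0, 0],
    [0, 0, 0],
    [0, 0, 0],
    [0, 0, 0],
  ],
  gripper=[0, 0, 0, 0, 0, 0, 0],
)

```text
clock: 9.6
position: [477.8, 86.0, 73.2]
ee_rot: [0.587, 0.396, -0.395, -0.585]
contact_force: [-0.2, -0.0, -0.6]
gripper_width: 28.5
```

```bash
python3 - <<'E'
from h import *
go(478,86,48); s=state(); print(s['contact_force'],s['wrist_torque'])
E
```

```text
t 9.6 pos [477.8  86.   73.2] jawdeg 158.1 w 28.5 shift [ 0.002  0.504 -0.002] rot [0.016 0.    0.003] j6 -0.9
[-0.21852722 -0.01509861 -0.60277207] [-0.15428039  0.20181308 -0.00978548]
```

Call:
jog_arm(
  translation=[
    [0, 0.1, 0],
    [0, 0.2, 0],
    [0, 0.3, 0],
    [0, 0.4, 0],
    [0, 0.45, 0],
    [0, 0.48, 0],
    [0, 0.48, 0],
  ],
  rot=[
    [0, 0, 0],
    [0, 0, 0],
    [0, 0, 0],
    [0, 0, 0],
    [0, 0, 0],
    [0, 0, 0],
    [0, 0, 0],
  ],
  gripper=[0, 0, 0, 0, 0, 0, 0],
)

```text
clock: 10.3
position: [477.4, 85.1, 48.4]
ee_rot: [0.587, 0.395, -0.396, -0.585]
contact_force: [0.5, -6.0, -1.1]
gripper_width: 28.6
```

```bash
python3 - <<'E'
from h import *
go(653,127,130); s=state(); print(s['contact_force'],s['wrist_torque'])
E
```

```text
t 10.3 pos [477.4  85.1  48.4] jawdeg 158.0 w 28.6 shift [ 2.087 -1.632 -2.945] rot [ 0.009 -0.    -0.012] j6 -0.9
[ 0.45459372 -5.95368462 -1.09105298] [-1.74148211 -0.39137142  0.00881126]
```

The −6 N side force puts the bore y at about 83.6, which agrees with the corrected top-camera value. I'll release and go to pin 1.

Call:
jog_arm(
  translation=[
    [0, 0, 0],
    [0, 0, 0],
    [0, 0, 0],
    [0, 0, 0],
    [0, -0.6, 0],
    [0, -1.2, 0],
    [0, -1.6, 0],
    [0.5, -1.65, -0.7],
    [1.1, -1.65, -1.5],
    [1.6, -1.65, -2.2],
    [2.09, -1.65, -2.95],
    [2.09, -1.65, -2.95],
    [2.09, -1.65, -2.95],
    [2.09, -1.65, -2.95],
    [2.09, -1.65, -2.95],
  ],
  rot=[
    [0, 0, 0],
    [0, 0, 0],
    [0, 0, 0],
    [0, 0, 0],
    [0, 0, 0],
    [0, 0, 0],
    [0, 0, 0],
    [0, 0, 0],
    [0, 0, 0],
    [0, 0, 0],
    [0, 0, 0],
    [0, 0, 0],
    [0, 0, 0],
    [0, 0, 0],
    [0, 0, 0],
  ],
  gripper=[0.6, 0.6, 0.6, 0.6, 0.6, 0.6, 0.6, 0.6, 0.6, 0.6, 0.6, 0.6, 0.6, 0.6, 0.6],
)

```text
clock: 11.8
position: [652.3, 126.9, 131.4]
ee_rot: [0.587, 0.396, -0.396, -0.585]
contact_force: [-0.0, 0.2, -0.2]
gripper_width: 50.8
```

```bash
python3 - <<'E'
from h import *
go(653,126.8,37)
t=shot('top','t5.png');s=shot('side','s5.png')
a=cv2.imread('pics/t5.png');b=cv2.imread('pics/s5.png')
f=lambda a,x,y,w,h,k:cv2.resize(a[y:y+h,x:x+w],None,fx=k,fy=k,interpolation=cv2.INTER_CUBIC)
cv2.imwrite('pics/m5.png',np.hstack([f(a,200,200,100,130,4),f(b,270,230,100,130,4)]))
E
```

```text
t 11.8 pos [652.3 126.9 131.4] jawdeg 158.1 w 50.8 shift [ 0.006  1.888 -0.011] rot [ 0.009 -0.    -0.011] j6 -0.82
```

View pics/m5.png

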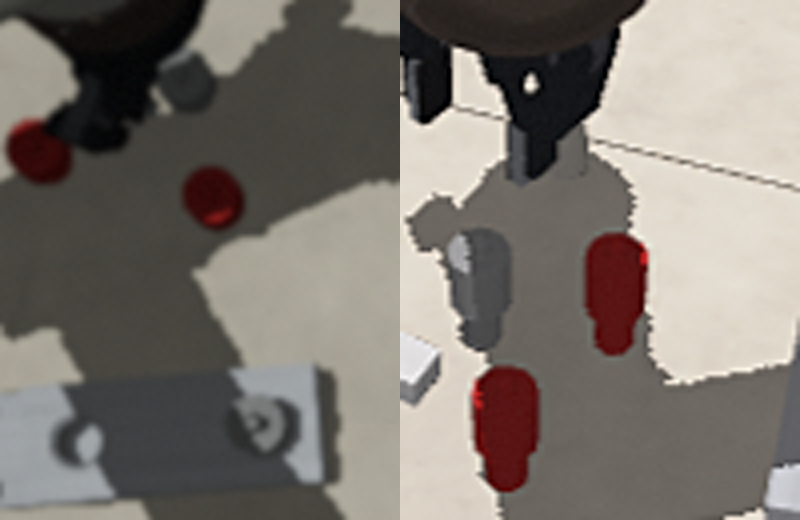

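Pin 2 is seated in bore_far, with its nose showing at about (264,304). The gripper is over pin 1, so I descend and grip twice to centre it.

Call:
jog_arm(
  translation=[
    [0.006, 0.6, -0.011],
    [0.006, 1.2, -0.011],
    [0.006, 1.7, -0.011],
    [0.006, 1.89, -0.011],
    [0.006, 1.89, -0.011],
    [0.006, 1.89, -0.011],
    [0.006, 1.89, -0.011],
    [0.006, 1.89, -0.011],
    [0.006, 1.89, -0.011],
    [0.006, 1.89, -0.011],
    [0.006, 1.89, -0.011],
    [0.006, 1.89, -0.011],
  ],
  rot=[
    [0, 0, 0],
    [0, 0, 0],
    [0, 0, 0],
    [0, 0, 0],
    [0, 0, 0],
    [0, 0, 0],
    [0, 0, 0],
    [0, 0, 0],
    [0, 0, 0],
    [0, 0, 0],
    [0, 0, 0],
    [0, 0, 0],
  ],
  gripper=[0.6, 0.6, 0.6, 0.6, 0.6, 0, 0, 0, 0, 0, 0, 0],
)

```text
clock: 13.1
position: [654.5, 127.4, 39.3]
ee_rot: [0.587, 0.397, -0.395, -0.585]
contact_force: [-1.0, 1.4, 6.6]
gripper_width: 27.9
```

Call:
jog_arm(
  translation=[
    [0, 0, 0],
    [0, 0, 0],
    [0, 0, 0],
    [0, 0, 0],
    [0, 0, 0],
    [0, 0, 0],
    [0, 0, 0],
    [0, 0, 0],
    [0, 0, 0],
    [0, 0, 0],
    [0, 0, 0],
    [0, 0, 0],
    [0, 0, 0],
    [0, 0, 0],
    [0, 0, 0],
    [0, 0, 0],
    [0, 0, 0],
    [0, 0, 0],
    [0, 0, 0],
    [0, 0, 0],
  ],
  rot=[
    [0, 0, 0],
    [0, 0, 0],
    [0, -11.25, 0],
    [0, -11.25, 0],
    [0, -11.25, 0],
    [0, -11.25, 0],
    [0, -11.25, 0],
    [0, -11.25, 0],
    [0, -11.25, 0],
    [0, -11.25, 0],
    [0, -11.25, 0],
    [0, -11.25, 0],
    [0, -11.25, 0],
    [0, -11.25, 0],
    [0, -11.25, 0],
    [0, -11.25, 0],
    [0, -11.25, 0],
    [0, -11.25, 0],
    [0, -11.25, 0],
    [0, -11.25, 0],
  ],
  gripper=[0.6, 0.6, 0.6, 0.6, 0.6, 0.6, 0.6, 0.6, 0.6, 0.6, 0.6, 0.6, 0.6, 0.6, 0, 0, 0, 0, 0, 0],
)

```text
clock: 15.1
position: [654.6, 127.5, 39.4]
ee_rot: [0.136, 0.694, -0.694, -0.133]
contact_force: [0.1, 0.9, 0.1]
gripper_width: 28.4
```

```bash
python3 - <<'E'
from h import *
go(468.2,177.2,130)
E
```

```text
t 15.1 pos [654.6 127.5  39.4] jawdeg -111.9 w 28.4 shift [ 3.821 -1.831  0.466] rot [ 0.009 -0.    -0.033] j6 0.75
```

Call:
jog_arm(
  translation=[
    [0, -0.5, 0],
    [0, -1.2, 0],
    [0, -1.9, 0],
    [0.5, -1.9, 0.06],
    [1.1, -1.9, 0.13],
    [1.7, -1.9, 0.2],
    [2.4, -1.9, 0.29],
    [3.0, -1.9, 0.36],
    [3.5, -1.8, 0.42],
    [3.83, -1.5, 0.457],
    [3.83, -1.2, 0.457],
    [3.83, -1.0, 0.457],
    [3.83, -0.92, 0.457],
    [3.83, -0.92, 0.457],
    [3.83, -0.92, 0.457],
  ],
  rot=[
    [0, 0, 0],
    [0, 0, 0],
    [0, 0, 0],
    [0, 0, 0],
    [0, 0, 0],
    [0, 0, 0],
    [0, 0, 0],
    [0, 0, 0],
    [0, 0, 0],
    [0, 0, 0],
    [0, 0, 0],
    [0, 0, 0],
    [0, 0, 0],
    [0, 0, 0],
    [0, 0, 0],
  ],
  gripper=[0, 0, 0, 0, 0, 0, 0, 0, 0, 0, 0, 0, 0, 0, 0],
)

```text
clock: 16.6
position: [468.8, 177.8, 84.7]
ee_rot: [0.136, 0.694, -0.694, -0.133]
contact_force: [0.3, -0.9, -0.9]
gripper_width: 28.2
```

```bash
python3 - <<'E'
from h import *
go(468.5,177.7,75)
E
```

```text
t 16.6 pos [468.8 177.8  84.7] jawdeg -111.9 w 28.2 shift [0.005 0.194 0.005] rot [ 0.012 -0.    -0.037] j6 0.49
```

Call:
jog_arm(
  translation=[
    [0, 0.06, 0],
    [0, 0.12, 0],
    [0, 0.18, 0],
    [0, 0.24, 0],
    [0, 0.24, 0],
  ],
  rot=[
    [0, 0, 0],
    [0, 0, 0],
    [0, 0, 0],
    [0, 0, 0],
    [0, 0, 0],
  ],
  gripper=[0, 0, 0, 0, 0],
)

```text
clock: 17.1
position: [468.5, 177.6, 72.2]
ee_rot: [-0.136, -0.694, 0.694, 0.133]
contact_force: [0.2, -0.6, -0.5]
gripper_width: 27.9
```

```bash
python3 - <<'E'
from h import *
go(468.5,177.7,50)
E
```

```text
t 17.1 pos [468.5 177.6  72.2] jawdeg -111.9 w 27.9 shift [ 0.004  0.443 -0.002] rot [ 0.005 -0.    -0.032] j6 0.49
```

Call:
jog_arm(
  translation=[
    [0, 0.1, 0],
    [0, 0.2, 0],
    [0, 0.3, 0],
    [0, 0.4, 0],
    [0, 0.44, 0],
    [0, 0.44, 0],
  ],
  rot=[
    [0, 0, 0],
    [0, 0, 0],
    [0, 0, 0],
    [0, 0, 0],
    [0, 0, 0],
    [0, 0, 0],
  ],
  gripper=[0, 0, 0, 0, 0, 0],
)

```text
clock: 17.7
position: [468.6, 177.5, 49.8]
ee_rot: [-0.136, -0.694, 0.694, 0.133]
contact_force: [-0.7, -0.3, -1.3]
gripper_width: 28.3
```

```bash
python3 - <<'E'
from h import *
go(468.5,177.7,130); s=state(); print(s['contact_force'],s['wrist_torque'])
E
```

```text
t 17.7 pos [468.6 177.5  49.8] jawdeg -111.9 w 28.3 shift [-0.004 -1.604 -0.003] rot [ 0.002 -0.    -0.03 ] j6 0.49
[-0.6830664  -0.3233892  -1.34221925] [-0.01011812 -0.03602684  0.00064847]
```

Call:
jog_arm(
  translation=[
    [0, 0, 0],
    [0, 0, 0],
    [0, 0, 0],
    [0, 0, 0],
    [0, -0.6, 0],
    [0, -1.2, 0],
    [0, -1.7, 0],
    [-0.5, -1.8, 0.96],
    [-1.0, -1.8, 1.9],
    [-1.5, -1.8, 2.9],
    [-2.0, -1.8, 3.8],
    [-2.5, -1.8, 4.8],
    [-2.96, -1.5, 5.74],
    [-2.96, -1.2, 5.74],
    [-2.96, -1.2, 5.74],
    [-2.96, -1.2, 5.74],
    [-2.96, -1.2, 5.74],
    [-2.96, -1.2, 5.74],
    [-2.96, -1.2, 5.74],
    [-2.96, -1.2, 5.74],
  ],
  rot=[
    [0, 0, 0],
    [0, 0, 0],
    [0, 0, 0],
    [0, 0, 0],
    [0, 0, 0],
    [0, 0, 0],
    [0, 0, 0],
    [0, 1, 0],
    [0, 2, 0],
    [0, 3, 0],
    [0, 4, 0],
    [0, 5, 0],
    [0, 6, 0],
    [0, 7, 0],
    [0, 8, 0],
    [0, 9, 0],
    [0, 10.06, 0],
    [0, 10.06, 0],
    [0, 10.06, 0],
    [0, 10.06, 0],
  ],
  gripper=[0.6, 0.6, 0.6, 0.6, 0.6, 0.6, 0.6, 1, 1, 1, 1, 1, 1, 1, 1, 1, 1, 1, 1, 1],
)

```text
clock: 19.7
position: [498.5, -143.8, 110.5]
ee_rot: [0.552, 0.445, -0.443, -0.549]
contact_force: [0.0, -0.9, -0.2]
gripper_width: 85.7
```

```bash
python3 - <<'E'
from h import *
go(499,-143.7,8,167.6)
t=shot('top','t6.png');s=shot('side','s6.png')
a=cv2.imread('pics/t6.png');b=cv2.imread('pics/s6.png')
f=lambda a,x,y,w,h,k:cv2.resize(a[y:y+h,x:x+w],None,fx=k,fy=k,interpolation=cv2.INTER_CUBIC)
cv2.imwrite('pics/m6.png',np.hstack([f(a,200,240,140,100,3),f(b,330,170,110,100,3)]) if 0 else np.hstack([f(a,205,285,90,45,4)[:180],f(b,345,250,75,45,4)[:180]]))
c=np.vstack([cv2.imread('pics/m6.png'),cv2.copyMakeBorder(f(b,340,160,110,100,4),0,0,0,660-440,0)])
cv2.imwrite('pics/m6.png',c)
print(c.shape,'bal px',proj(s,[499,-143.7,34]),proj(s,[499,-143.7,25]))
E
```

```text
t 19.7 pos [ 498.5 -143.8  110.5] jawdeg 167.7 w 85.7 shift [ 5.000e-03  2.049e+00 -1.000e-03] rot [ 0.032  0.015 -0.003] j6 -0.25
(580, 660, 3) bal px [398.83974629 229.91679778] [398.36274986 232.97579795]
```

View pics/m6.png

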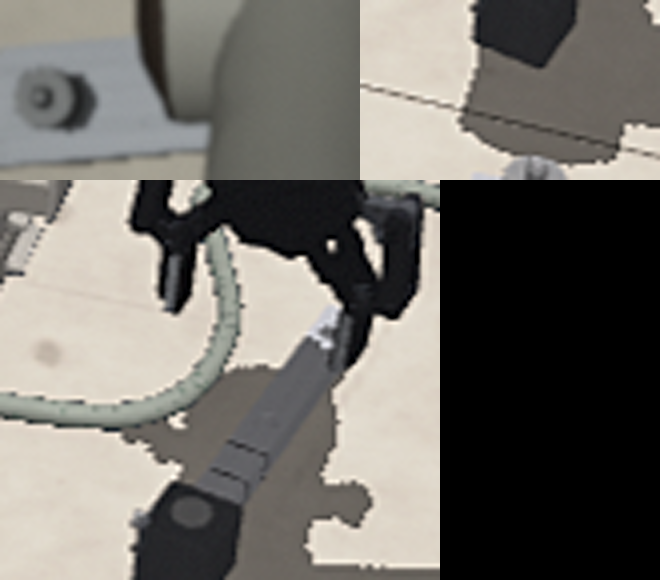

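Pin 1 is seated in bore_near, with its nose centred at about (216,309). The gripper is over the balance point, which the side view puts at about (400,230). Next I descend on the arm and grip it.

Call:
jog_arm(
  translation=[
    [0.005, 0.0, 0],
    [0.005, 0.3, 0],
    [0.005, 0.8, 0],
    [0.005, 1.3, 0],
    [0.005, 1.7, 0],
    [0.005, 1.9, 0],
    [0.005, 2.05, 0],
    [0.005, 2.05, 0],
    [0.005, 2.05, 0],
    [0.005, 2.05, 0],
    [0.005, 2.05, 0],
    [0.005, 2.05, 0],
    [0.005, 2.05, 0],
    [0.005, 2.05, 0],
    [0.005, 2.05, 0],
    [0.005, 2.05, 0],
    [0.005, 2.05, 0],
  ],
  rot=[
    [0, 0, 0],
    [0, 0, 0],
    [0, 0, 0],
    [0, 0, 0],
    [0, 0, 0],
    [0, 0, 0],
    [0, 0, 0],
    [0, 0, 0],
    [0, 0, 0],
    [0, 0, 0],
    [0, 0, 0],
    [0, 0, 0],
    [0, 0, 0],
    [0, 0, 0],
    [0, 0, 0],
    [0, 0, 0],
    [0, 0, 0],
  ],
  gripper=[0.75, 0.75, 0.75, 0.75, 0.75, 0.75, 0.75, 0.75, 0, 0, 0, 0, 0, 0, 0, 0, 0],
)

```text
clock: 21.5
position: [499.6, -143.7, 8.9]
ee_rot: [0.552, 0.445, -0.442, -0.549]
contact_force: [-0.5, 0.9, 5.5]
gripper_width: 22.8
```

```bash
python3 - <<'E'
from h import *
go(499,-143.7,8); s=state(); print(s['contact_force'],s['wrist_torque'])
E
```

```text
t 21.5 pos [ 499.6 -143.7    8.9] jawdeg 167.7 w 22.8 shift [-0.003  0.019  0.011] rot [ 0.042 -0.    -0.002] j6 -0.25
[-0.4930956   0.85152961  5.46695606] [ 0.32412712  0.42799889 -0.0009021 ]
```

Call:
jog_arm(
  translation=[
    [0, -0.1, 0],
    [0, -0.3, 0],
    [0, -0.6, 0],
    [0, -1.0, 0],
    [0, -1.4, 0],
    [0, -1.8, 0],
    [0, -2.1, 0],
    [0, -2.3, 0],
    [0, -2.42, 0],
    [0, -2.42, 0],
    [0, -2.42, 0],
    [0, -2.42, 0],
  ],
  rot=[
    [0, 0, 0],
    [0, 0, 0],
    [0, 0, 0],
    [0, 0, 0],
    [0, 0, 0],
    [0, 0, 0],
    [0, 0, 0],
    [0, 0, 0],
    [0, 0, 0],
    [0, 0, 0],
    [0, 0, 0],
    [0, 0, 0],
  ],
  gripper=[0, 0, 0, 0, 0, 0, 0, 0, 0, 0, 0, 0],
)

```text
clock: 22.7
position: [498.2, -143.4, 129.0]
ee_rot: [0.552, 0.444, -0.443, -0.55]
contact_force: [1.0, 0.5, -4.9]
gripper_width: 22.9
```

```bash
python3 - <<'E'
from h import *
go(464.5,217.3,130,5.84); s=state(); print(s['contact_force'],s['wrist_torque'])
shot('side','s7.png')
E
```

```text
t 22.7 pos [ 498.2 -143.4  129. ] jawdeg 167.7 w 22.9 shift [ 6.905 -0.032  2.196] rot [ 0.026 -2.268 -0.008] j6 -0.25
[ 1.00847808  0.48110519 -4.94033023] [ 0.01960628  0.01444165 -0.03247218]
```

View pics/s7.png

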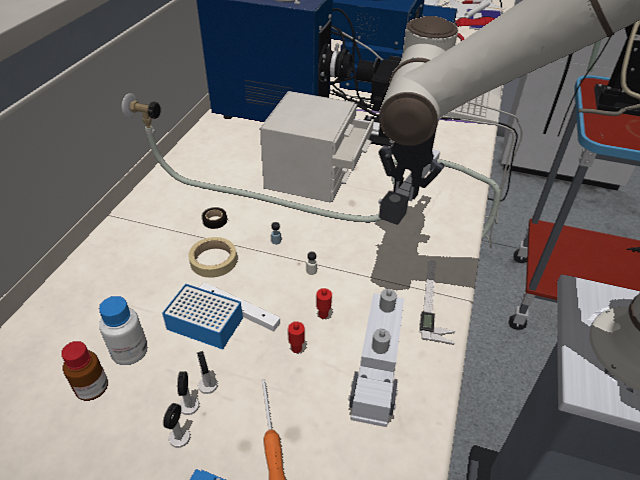

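Both pins are seated in the bores, at (388,298) and (381,340). The arm is held with almost no wrist moment, so it is balanced. Now I move it over the block.

Call:
jog_arm(
  translation=[
    [0.1, -0.05, 0.03],
    [0.35, -0.05, 0.11],
    [0.75, -0.05, 0.24],
    [1.25, -0.05, 0.4],
    [1.8, -0.05, 0.57],
    [2.4, -0.05, 0.76],
    [3.0, -0.05, 0.95],
    [3.6, -0.05, 1.14],
    [4.2, -0.05, 1.34],
    [4.8, -0.05, 1.53],
    [5.4, -0.05, 1.72],
    [5.95, -0.05, 1.89],
    [6.35, -0.05, 2.02],
    [6.65, -0.05, 2.12],
    [6.82, -0.05, 2.17],
    [6.9, -0.05, 2.196],
    [6.905, -0.05, 2.196],
    [6.905, -0.05, 2.196],
    [6.905, -0.05, 2.196],
    [6.905, -0.05, 2.196],
  ],
  rot=[
    [0, 0, 0],
    [0, -0.1, 0],
    [0, -0.2, 0],
    [0, -0.4, 0],
    [0, -0.6, 0],
    [0, -0.8, 0],
    [0, -1.0, 0],
    [0, -1.2, 0],
    [0, -1.4, 0],
    [0, -1.6, 0],
    [0, -1.8, 0],
    [0, -2.0, 0],
    [0, -2.1, 0],
    [0, -2.2, 0],
    [0, -2.25, 0],
    [0, -2.27, 0],
    [0, -2.27, 0],
    [0, -2.27, 0],
    [0, -2.27, 0],
    [0, -2.27, 0],
  ],
  gripper=[0, 0, 0, 0, 0, 0, 0, 0, 0, 0, 0, 0, 0, 0, 0, 0, 0, 0, 0, 0],
)

```text
clock: 24.75
position: [464.6, 216.6, 130.9]
ee_rot: [0.475, 0.525, -0.524, -0.473]
contact_force: [0.5, -0.2, -3.7]
gripper_width: 22.8
```

```bash
python3 - <<'E'
from h import *
go(464.5,217.3,130,5.84); s=state(); print(s['contact_force'],s['wrist_torque'])
t=shot('top','t8.png');s=shot('side','s8.png')
a=cv2.imread('pics/t8.png');b=cv2.imread('pics/s8.png')
f=lambda a,x,y,w,h,k:cv2.resize(a[y:y+h,x:x+w],None,fx=k,fy=k,interpolation=cv2.INTER_CUBIC)
ax=np.array([-.1018,.9948,0]);bal=np.array([464.5,217.3,146])
for n,d in(('hn',-40),('hf',-135)): 
    print(n,proj(t,bal+ax*d+[0,0,9]).round(1),proj(s,bal+ax*d+[0,0,9]).round(1))
print('head',proj(s,bal+ax*62+[0,0,19]).round(1))
cv2.imwrite('pics/m8.png',np.hstack([f(a,140,270,160,90,2.5),f(b,330,190,120,90,2.5)]) if 0 else np.vstack([f(a,130,265,180,75,4)[:, :720],cv2.copyMakeBorder(f(b,330,230,100,70,4),0,0,0,320,0)]))
E
```

```text
t 24.75 pos [464.6 216.6 130.9] jawdeg -174.2 w 22.8 shift [0.014 0.018 0.001] rot [ 0.024 -0.006 -0.014] j6 -0.66
[ 0.45458212 -0.19828785 -3.70875563] [-0.01142509  0.04353299 -0.00685409]
hn [206.4 307.6] [386.6 303. ]
hf [258.  303.1] [392.8 262.2]
head [379.4 350.6]
```

View pics/m8.png

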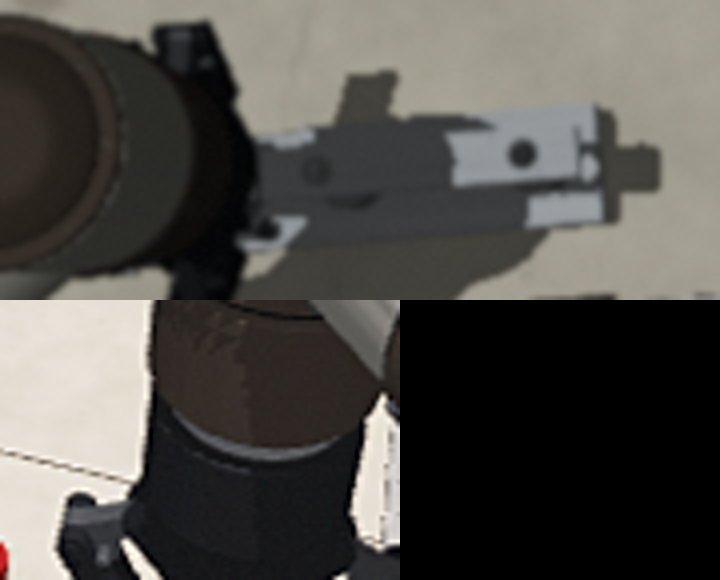

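The top view shows the arm's holes at (208.6,307.1) and (260.1,302.9). The calibration-corrected prediction is about (208.3,307.6) and (259.9,303.1), so they agree to about 1 mm. I'll let it settle and hand in.

Call:
jog_arm(
  translation=[
    [0, 0, 0],
    [0, 0, 0],
    [0, 0, 0],
    [0, 0, 0],
    [0, 0, 0],
    [0, 0, 0],
  ],
  rot=[
    [0, 0, 0],
    [0, 0, 0],
    [0, 0, 0],
    [0, 0, 0],
    [0, 0, 0],
    [0, 0, 0],
  ],
  gripper=[0, 0, 0, 0, 0, 0],
)

```text
clock: 25.45
position: [464.6, 216.9, 130.9]
ee_rot: [0.475, 0.525, -0.524, -0.473]
contact_force: [0.6, 0.2, -5.1]
gripper_width: 22.7
```

```bash
python3 - <<'E'
from h import *
go(464.5,217.3,130,5.84); s=state(); print(np.abs(s['joint_vel']).max(),s['contact_force'],s['gripper_width'])
job_done()
E
```

```text
t 25.45 pos [464.6 216.9 130.9] jawdeg -174.2 w 22.7 shift [0.009 0.019 0.002] rot [ 0.026 -0.003 -0.013] j6 -0.66
0.0013786121044552097 [ 0.62395171  0.20258326 -5.06471957] 22.744890544312266
the job is handed in; nothing more can be done
```

I handed the job in at 25.5 s of the 72 s, with the offset arm held still over the block. `job_done` reports no verdict.

- **Pins:** Pin 2 is in bore_far and pin 1 is in bore_near, both released. They looked fully seated in the pictures. Pin 2 went in with about 6 N of side force against the bore wall, and pin 1 with almost none.
- **Arm:** I gripped it at the balance point; the wrist moment when lifted was only about 0.02–0.03 N·m. It is level within about 0.2°, judged by the tool's orientation, and its balance point is about 147 mm up. Joint speeds were below 0.002 rad/s at hand-in.
- **Alignment:** In the last top view both holes lay within about 1 mm of where they should be over the bores.

**Disagreement:** The two cameras disagreed by about 6 mm in y at the bores. I settled this by gripping each pin twice, 90° apart, which showed the top camera reading 3–4 mm too low in y. The insertions agreed with that correction.

**Not checked:** In the last side view the gripper hid the arm, so the hole alignment was confirmed from the top camera only. I did not measure the vials and the plain bar at the end. They looked unmoved in the side view taken after the lift.

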